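# Close up the bar caddy

## Robot

A 6-joint arm with a two-finger parallel gripper is mounted at the origin on a cart in front of the work surface, level with it; the furniture and walls round the work are solid. World frame = base frame: x ahead of the robot, y to its left, z up, the work surface at z = 0. Lengths are in mm, angles in rad, forces in N, time in s.
With the tool pointing down it reaches from about 350 to 975 mm from the base axis. Payload 7.1 kg.
Tool frame: the origin (TCP) lies between the finger pads; the fingertips stand 19 mm ahead of it and the grasp point (between the pads) is the TCP; y points along the fingers, z is the direction in which the jaws open and shut, and the axes are right-handed (so a half turn about y gives the same grasp; the last joint's range is limited). The gripper opens to 88 mm and grips with 3 to 60 N. Pads are 20 mm wide; open, the fingers measure 115 mm over their backs; the gripper's body (75 mm by 178 mm) begins 61 mm behind the grasp point.
Start: joints at [-1.194, 0.423, 1.63, -0, 1.089, -0.019], TCP at [240.982, -576.656, 241.675] pointing down, gripper open.
Joint ranges: [-3, 3], [-0.9, 2.11], [0.09, 2.58], [-1.31, 4.45], [0.11, 2.69], [-2.54, 2.54]. Speed limits (rad/s): [2.39, 2.39, 3.01, 3.14, 3.14, 3.14].

## Interface

Orientations are given as a rotation vector (axis times angle).
In Python, from workcell import ctrl gives the robot as it stands.
- The arm moves only by the tool servo_tool, never from a script. Its argument "moves" is text: rows parted by semicolons, each of 6 numbers parted by spaces: the shift along the world's x, y, z in m, then the turn, a rotation vector about the world's x, y, z in degrees. A call has 1 to 8 rows; each row is the pose to reach, as a shift and turn from the pose commanded when the call began; what a row does not reach only later rows make up. A row lasts 1/8 s, in which the tool goes at most 62.5 mm and 10.7 degrees, less where a joint would pass 70% of its speed; a pose out of reach is approached as far as the arm can. A call with a gripper value outside its range is refused whole. "hand" is the closure in counts, from 0 (fully open) to 255 (shut), set as the call begins (left out, the last holds). The fingers move at their own pace and stop on an object; the grip force is fixed at half the most. Time passes only in rows, so rows that repeat a pose let the fingers close. It gives the time, the measured TCP pose, the force and the opening at its end, in the units of the state.
- ctrl.get_obs(): the state, without advancing time (a new reading comes with each control period).
- ctrl.get_image(name): name is "scene" or "top" or "wrist"; returns a dict with "pixels" (400x640x3 uint8, red, green, blue), "depth" (400x640 float32, mm along the optical axis (not along the pixel's ray), 0 where there is no reading), "vertical_fov" (degrees; the focal length in pixels is half the picture's height over the tangent of half this angle, whatever the lens; pixels are square), "cx", "cy" (the principal point, pixels), "xyz" and "attitude" of the camera in the world; the wrist camera has in their place "T_tool_cam" (4x4, takes a point from camera to tool coordinates, whose origin is the TCP and whose axes are the tool frame's). Camera axes: x right, y up, looking along -z (the intrinsics and any distortion apply to the point x, -y, -z); pixel columns grow to the right and rows downward; lengths in mm; the calibration is good to about 2 mm. A picture is of the moment at which its call begins: read the wrist's pose just before it.
- ctrl.close_job(): hands the job in, once; it reports no verdict.
The state is a dict: "t": time; "qpos": joint angles; "qvel": joint speeds; "joint_torque": joint torques, N m; "ee_pos": TCP position; "orientation": TCP orientation; "ft_force": force on the tool from outside, world axes, zero at the start; "moment": the same for the moment, N m; "width": finger opening in mm.
Only numpy, scipy, OpenCV 4.12 (cv2) and the standard library are available. Lean on these libraries where they do the work, as an engineer would, in place of code of your own. Each camera call takes 0.05 s, during which the arm holds its last target.

## Task

Close up the small wooden caddy on the worktop: push both of its pulled-out drawers fully home and push its raised lid down until it is shut, in any order. Only push, gently, with the fingertips or the outside of the fingers: grip nothing, do not lift or tip the caddy or shove it out of its place, and leave the other things alone.

Things in the scene. Friction and masses are not known exactly. Their poses are not given: they have to be found in the camera images.
- caddy: Dark wooden caddy, 150 deep (its x) x 170 wide (its y) x 72 mm high without lid, on a steel base plate 156 x 178 x 10 mm; loose, about 2.7 kg. Origin: centre of its underside. Its -x side is the front, where two drawers slide out; it faces the robot's left (world +y), give or take 0.25 rad. Its +y points away from the robot. The lid is hinged at the top of its back (+x) side.
- drawer_near (a joint): How far the drawer nearer the robot is pulled out, m: 0 = home (front flush with the caddy), grows towards the caddy's -x, at most 0.1. Drawer front 70 mm wide, 31 mm high, its foot 12.5 mm above the worktop. Slides with about 1.5 N of friction and stays where it is left.
- drawer_far (a joint): The same for the drawer farther from the robot, side by side with the near one.
- drawer_near_pull (a point): Middle of the outer face of the near drawer's brass pull, a solid rail 44 mm wide and 9 mm high that stands 8 mm proud of the drawer front, 28 mm above the worktop. At caddy x = -0.083 - joint value, y = -0.040. There is no gap behind the rail; push on its face towards the caddy's +x.
- drawer_far_pull (a point): The same point of the far drawer's pull, at caddy y = +0.040.
- lid (a joint): Opening of the lid, rad: 0 = shut (lying flat on the caddy), 1.57 = upright, at most 1.8. A stiff hinge: the lid stays where it is left and takes about 1 to 1.5 N near its free edge to turn, either way.
- lid_hinge (a point): Middle of the lid's hinge line, at the caddy's back top edge: caddy (0.075, 0, 0.0765). The line runs along the caddy's y. Mind the wall shelf of glasses over the rear of the worktop: underside 0.44 m up, front edge at world x = 0.62; keep the wrist clear of it.
- lid_outer (a point): Point on the lid's outer face (the top when shut, the back when raised), 120 mm from the hinge line, mid-width. The lid is a board 154 mm from hinge line to free edge, 176 mm wide, 8 mm thick; its mid-plane passes through the hinge line, so its outer face is 4 mm off it. Raised, its free edge is about 0.23 m above the worktop; shut, its top is at 80 mm.
- jigger: Steel double-cone jigger, 44 mm wide, 88 mm high, standing; origin at the centre of its foot. Leave alone.
- corkscrew: Steel wing corkscrew, 41 x 64 x 166 mm, standing; origin at the centre of its foot. Leave alone.
- wine_stopper: Steel wine stopper, 37 mm wide, 73 mm high, standing; origin at the centre of its foot. Leave alone.
- bottle_opener: Flat bottle opener, 45 x 154 x 11 mm, lying behind the caddy; origin at the centre of its underside. Leave alone.
Mind the look-alikes: they are no part of the job. There is more than one size of the caddy; the job needs the larger.

How it is judged (in metres and radians):
At the end, for the whole second after the job is handed in: Both drawers within 4 mm of home, the lid within 0.05 rad of shut, the caddy at rest, flat on the worktop and within 40 mm of where it stood; the jigger, corkscrew, stopper and opener within 20 mm of where they stood (value of joint each of drawer_near, drawer_far below 0.004 m and value of joint lid below 0.05 rad and distance of caddy from where it was at the start of the episode below 0.04 m and angle between caddy's own z axis and vertical below 0.03 rad and linear speed of caddy below 0.01 m/s and distance of each of jigger, corkscrew, wine_stopper, bottle_opener from where it was at the start of the episode below 0.02 m); the robot touches nothing.
It fails at once if the caddy is lifted or tipped (12 mm up or 0.12 rad) (height (world z) of caddy above 0.012 m or angle between caddy's own z axis and vertical above 0.12 rad).
It fails at once if the caddy is shoved more than 50 mm (distance of caddy from where it was at the start of the episode above 0.05 m).
It fails at once if the fingers press on or squeeze the caddy, a drawer or the lid with more than 35 N (contact force between the fingers and caddy above 35 N).
It fails at once if a bystander is moved more than 20 mm or knocked over (distance of any of jigger, corkscrew, wine_stopper, bottle_opener from where it was at the start of the episode above 0.02 m or angle between any of jigger, corkscrew, wine_stopper, bottle_opener's own z axis and vertical above 0.3 rad).
It also fails if it takes over 72 s, if anything falls off the work surface, if the arm or the gripper's body presses on something with over 40 N, if the wrist force passes 120 N, or if a joint passes its speed limit or range.

## Working session

There is one attempt and no reset: what is moved stays moved. The work goes in short steps, Python scripts to look and compute and a tool call to move; the robot and the scene stay as the last step left them, time stands still between calls to the robot, and variables do not carry over. Pictures are saved under pics/ and viewed, and the job is handed in when it is done.

Besides the shell and the picture viewer there is one more tool, called after "Emit:" as name(argument=value, ...) on one line, values as JSON. servo_tool: Moves the arm, as the interface text tells. Its arguments: {"type":"object","properties":{"moves":{"type":"string"},"hand":{"type":"number"}},"required":["moves"]}

```bash
ls; mkdir -p pics
cat > h.py <<'E'
import numpy as np,cv2
from workcell import ctrl
from scipy.spatial.transform import Rotation as R
def snap(n,f):
    d=ctrl.get_image(n); cv2.imwrite('pics/'+f+'.png',cv2.cvtColor(d['pixels'],cv2.COLOR_RGB2BGR)); np.savez('pics/'+f+'.npz',**{k:np.array(v) for k,v in d.items()}); return d
E
python3 - <<'E'
from h import *
for n in('scene','top'):
    d=snap(n,n+'0'); print(n,{k:v for k,v in d.items() if k not in('pixels','depth')}, (d['depth']>0).mean())
print(ctrl.get_obs())
E
```

```text
pics
scene {'vertical_fov': 43.49778330333801, 'cx': 310.79202314641304, 'cy': 198.64072803284088, 'xyz': array([-347.02033136,  665.4911054 ,  975.4647582 ]), 'attitude': array([ 0.49177224, -0.94527513, -2.03393808])} 0.99609375
top {'vertical_fov': 53.090810175619104, 'cx': 319.15004884445375, 'cy': 200.4102655155119, 'xyz': array([ 324.55939714,   47.1380648 , 1029.04214208]), 'attitude': array([ 0.14290183, -0.16446169, -1.58900267])} 0.996046875
{'t': 0.1, 'qpos': array([-1.19400625e+00,  4.23760748e-01,  1.63061313e+00,  2.04530862e-05,
        1.08860310e+00, -1.90154428e-02]), 'qvel': array([ 0.00072723, -0.00241094, -0.00205926,  0.00184732, -0.00069733,
        0.00039953]), 'joint_torque': array([-2.16343633e-04, -5.45616174e+01, -2.74325234e+01,  6.45243027e-02,
        1.87526242e-02, -5.06399113e-05]), 'ee_pos': array([ 240.81257222, -576.22381365,  240.98188246]), 'orientation': array([-0.40212865,  2.0056341 , -2.00284291]), 'ft_force': array([-1.07815271,  0.54074107, -0.19174053]), 'moment': array([-0.02243664, -0.01991911, -0.01145779]), 'width': 87.97196183068867}
```

View pics/scene0.png

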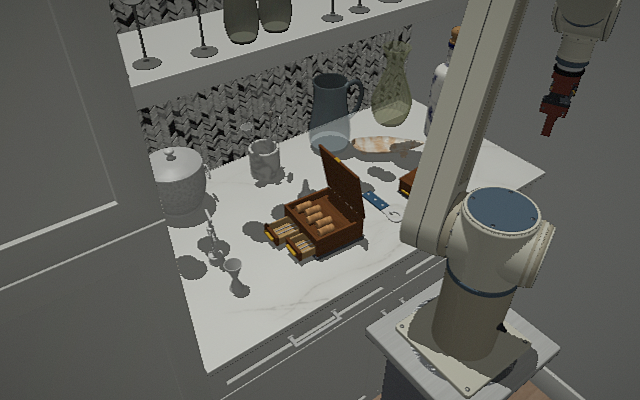

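View pics/top0.png

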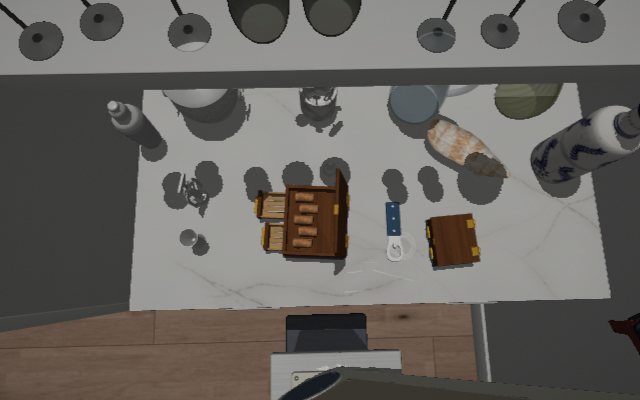

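The scene and top views agree. The large caddy with the open lid is at top (316,222), with both drawers out to the left at (270,205) and (273,237). The jigger is at (190,237), the corkscrew at (195,190) and the opener at (395,230). The shut look-alike is at (453,240). Next I'll measure from depth.

```bash
cat >> h.py <<'E'
def cloud(d):
    dep=np.array(d['depth'],float); H,W=dep.shape
    f=H/2/np.tan(np.radians(float(d['vertical_fov']))/2)
    v,u=np.mgrid[:H,:W]
    P=np.stack([(u-d['cx'])/f*dep,-(v-d['cy'])/f*dep,-dep],-1)
    if 'xyz' in d: return P@R.from_rotvec(d['attitude']).as_matrix().T+d['xyz']
    return P
E
python3 - <<'E'
from h import *
d=dict(np.load('pics/top0.npz'));P=cloud(d);I=d['pixels'].astype(int)
def show(n,P,l): 
    for u,v in l: print(n,(u,v),P[v,u].round(0),I[v,u])
show('top',P,[(500,280),(240,270),(190,237),(192,192),(333,127),(395,230),(393,210),(343,175),(341,178),(347,250),(288,190),(288,253),(333,254),(262,205),(258,205),(266,237),(263,237),(257,215),(257,196),(263,247),(264,228)])
# heights: 
hsv=cv2.cvtColor(d['pixels'],cv2.COLOR_RGB2HSV)
roi=np.zeros((400,640),bool);roi[160:275,245:365]=1
br=(hsv[...,0]>20)&(hsv[...,0]<32)&(hsv[...,1]>180)&(hsv[...,2]>110)&roi
n,lab,st,c=cv2.connectedComponentsWithStats(br.astype(np.uint8))
for i in range(1,n):
    if st[i,4]>5: print('brass',st[i],P[lab==i].mean(0).round(1),P[lab==i].min(0).round(),P[lab==i].max(0).round())
s=dict(np.load('pics/scene0.npz'));Q=cloud(s)
# crops
cv2.imwrite('pics/t0c.png',cv2.resize(cv2.cvtColor(d['pixels'][150:280,160:420],cv2.COLOR_RGB2BGR),None,fx=3,fy=3,interpolation=cv2.INTER_CUBIC))
cv2.imwrite('pics/s0c.png',cv2.resize(cv2.cvtColor(s['pixels'][130:310,190:420],cv2.COLOR_RGB2BGR),None,fx=3,fy=3,interpolation=cv2.INTER_CUBIC))
E
```

```text
top (500, 280) [ 312. -422.    1.] [153 153 150]
top (240, 270) [353. 235.  -0.] [156 156 154]
top (190, 237) [434. 348.  51.] [81 80 80]
top (192, 192) [536. 333.  98.] [60 59 59]
top (333, 127) [730. -12.   1.] [72 72 70]
top (395, 230) [ 444. -162.    9.] [78 85 93]
top (393, 210) [ 496. -160.    9.] [41 61 81]
top (343, 175) [596. -35.  -4.] [57 54 51]
top (341, 178) [535. -14. 202.] [30 16 10]
top (347, 250) [397. -37.   3.] [106 105 103]
top (288, 190) [542. 107.  71.] [60 36 19]
top (288, 253) [388. 109.  73.] [80 47 27]
top (333, 254) [383.   2.  71.] [84 49 27]
top (262, 205) [515. 177.  22.] [41 31 18]
top (258, 205) [511. 184.  43.] [73 43 25]
top (266, 237) [430. 164.  42.] [73 43 23]
top (263, 237) [431. 173.  34.] [151 113  37]
top (257, 215) [486. 187.  43.] [71 41 22]
top (257, 196) [536. 188.  32.] [60 44 12]
top (263, 247) [410. 178.  -5.] [70 59 54]
top (264, 228) [454. 171.  30.] [164 122  40]
```

View pics/t0c.png

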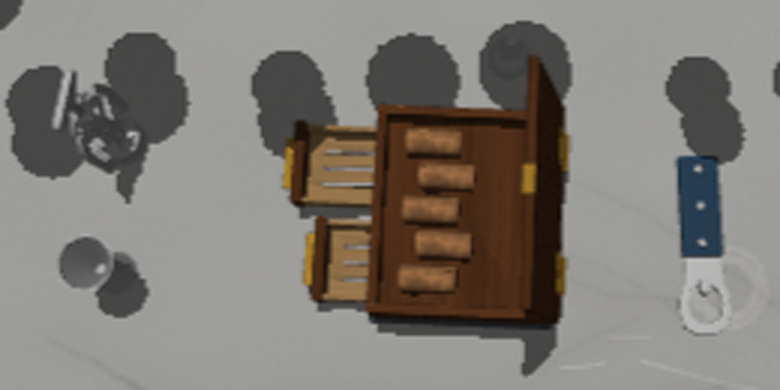

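View pics/s0c.png

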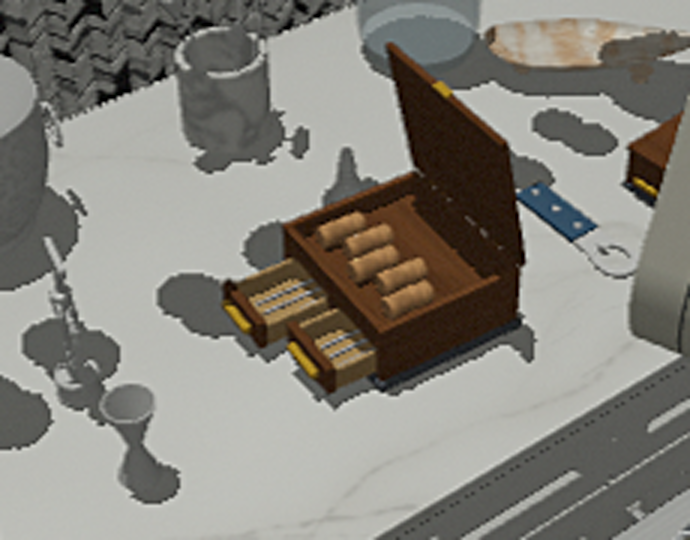

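Run:
```python
from h import *
A=[]
for n in('top0','scene0'):
    d=dict(np.load(f'pics/{n}.npz'));P=cloud(d)
    box=(P[...,0]>330)&(P[...,0]<640)&(P[...,1]>-60)&(P[...,1]<230)
    rim=box&(P[...,2]>66)&(P[...,2]<80)&(P[...,1]>10)
    q=P[rim]; r=cv2.minAreaRect(q[:,:2].astype(np.float32)); print(n,'rim',r,cv2.boxPoints(r).round(0).tolist())
    lid=box&(P[...,2]>100)&(P[...,2]<260)
    q=P[lid]; c=q.mean(0); u,s,v=np.linalg.svd(q-c,full_matrices=False); print('lid',len(q),c.round(1),v[2],s/np.sqrt(len(q)),q.min(0),q.max(0))
    for lo,hi,nm,xx in((38,48,'dr',None),):
        q=P[box&(P[...,2]>lo)&(P[...,2]<hi)&(P[...,1]>115)]; 
        for a,b in((380,475),(480,580)):
            w=q[(q[:,0]>a)&(q[:,0]<b)]; print('dr',len(w),np.percentile(w[:,0],[2,98]).round(),np.percentile(w[:,1],[50,90,98]).round())
    st=(P[...,0]>565)&(P[...,0]<680)&(P[...,1]>-60)&(P[...,1]<110)&(P[...,2]>8)&(P[...,2]<95)
    q=P[st]; print('stopper',len(q), np.percentile(q,[2,50,98],axis=0).round() if len(q) else '')
    for nm,b in (('jig',(390,480,310,390)),('cork',(490,590,290,390)),('all',(300,640,-250,420))):
        q=P[(P[...,0]>b[0])&(P[...,0]<b[1])&(P[...,1]>b[2])&(P[...,1]<b[3])&(P[...,2]>12)]; print(nm,len(q),np.percentile(q,[2,50,98],axis=0).round().tolist())
```

```text
top0 rim ((467.7545471191406, 62.28525161743164), (112.2529525756836, 170.42164611816406), 86.39144134521484) [[379.0, 12.0], [549.0, 1.0], [556.0, 113.0], [386.0, 124.0]]
lid 1006 [459.7 -11.4 185.6] [-0.06340631 -0.97107044  0.23022127] [50.71147804 43.27844867  1.82781934] [373.79611048 -35.07117147 100.17937758] [551.03671599   7.26989821 232.24000729]
dr 130 [401. 466.] [164. 169. 169.]
dr 135 [481. 548.] [180. 185. 187.]
stopper 159 [[591. -13.  15.]
 [602.   2.  29.]
 [616.  19.  73.]]
jig 330 [[411.0, 324.0, 15.0], [430.0, 345.0, 69.0], [449.0, 361.0, 89.0]]
cork 514 [[512.0, 321.0, 17.0], [539.0, 334.0, 97.0], [570.0, 350.0, 167.0]]
all 21015 [[325.0, -238.0, 17.0], [623.0, 67.0, 467.0], [639.0, 398.0, 1029.0]]
scene0 rim ((467.94244384765625, 62.540958404541016), (117.13916778564453, 175.72927856445312), 86.02314758300781) [[376.0, 10.0], [552.0, -2.0], [560.0, 115.0], [384.0, 127.0]]
lid 1293 [454.4  -7.4 172. ] [ 0.05781578  0.97967805 -0.19206317] [52.75314587 40.18479702  1.66922959] [371.9735076  -28.21911897 100.12985965] [553.26838458  10.2020672  233.4871181 ]
dr 126 [386. 472.] [165. 171. 171.]
dr 91 [480. 547.] [183. 188. 189.]
stopper 122 [[597.  -8.  19.]
 [604.   7.  45.]
 [618.  18.  75.]]
jig 370 [[411.0, 323.0, 14.0], [429.0, 342.0, 70.0], [450.0, 359.0, 89.0]]
cork 402 [[512.0, 323.0, 14.0], [537.0, 343.0, 77.0], [561.0, 356.0, 167.0]]
all 13231 [[380.0, -232.0, 16.0], [546.0, 84.0, 199.0], [635.0, 399.0, 498.0]]
```

Run:
```python
from h import *
o=ctrl.get_obs();M=R.from_rotvec(o['orientation']).as_matrix();print(M.round(3))
# desired: y down; z along caddy y (.998,-.065,0) or negative
for s in(1,-1):
    z=s*np.array([.998,-.065,0]);z/=np.linalg.norm(z);y=np.array([0,0,-1.]);x=np.cross(y,z)
    print(s,np.degrees((R.from_matrix(np.c_[x,y,z])*R.from_matrix(M).inv()).as_rotvec()).round(1))
d=snap('wrist','w0');print(d['T_tool_cam'])
# hinge-arc: bottom front corner path
c=np.array([466,44.]);X=np.array([-.065,-.998]);Y=np.array([.998,-.065])
s=120
for th in np.radians([90,77,65,50,35,20,10,0]):
    f=s*np.cos(th)-4*np.sin(th); z=76.5+s*np.sin(th)+4*np.cos(th)
    p=c+X*(75-f); print(round(np.degrees(th)),p.round(0),round(z))
```

```text
[[-0.923 -0.     0.386]
 [-0.386  0.001 -0.923]
 [-0.    -1.    -0.001]]
1 [-0.1 -0.1 63.6]
-1 [-1.000e-01  1.000e-01 -1.164e+02]
[[ 1.25151954e-03 -9.68166351e-01 -2.50304515e-01 -6.74375509e+01]
 [-2.18936536e-05  2.50304684e-01 -9.68167116e-01 -1.43023495e+02]
 [ 9.99999217e-01  1.21716014e-03  2.92064504e-04  4.18864395e-01]
 [ 0.00000000e+00  0.00000000e+00  0.00000000e+00  1.00000000e+00]]
90 [461. -35.] 196
77 [463.  -8.] 194
65 [464.  16.] 187
50 [466.  43.] 171
35 [467.  65.] 149
20 [468.  80.] 121
10 [469.  86.] 101
0 [469.  89.] 80
```

Emit:
servo_tool(moves="0.022 0.05 0 0 0 8; 0.044 0.1 0 0 0 16; 0.066 0.15 0 0 0 24; 0.088 0.2 0 0 0 32; 0.11 0.25 0 0 0 40; 0.132 0.3 0 0 0 48; 0.154 0.35 -0.01 0 0 56; 0.176 0.4 -0.02 0 0 63.6", hand=255)

```text
t: 1.15
ee_pos: [417.5, -175.1, 221.6]
orientation: [-1.18, 1.253, -1.254]
ft_force: [0.6, -0.0, -0.1]
width: 11.4
```

Emit:
servo_tool(moves="0.022 0.05 -0.003 0 0 0; 0.043 0.092 -0.006 0 0 0; 0.043 0.092 -0.006 0 0 0; 0.043 0.092 -0.006 0 0 0")

```text
t: 1.65
ee_pos: [459.6, -84.8, 215.5]
orientation: [-1.179, 1.257, -1.256]
ft_force: [0.0, -0.0, -0.7]
width: 0.7
```

Run:
```python
from h import *
o=ctrl.get_obs();print(o['ee_pos'],o['orientation'],o['ft_force'],o['width'],o['t']); M=R.from_rotvec(o['orientation']).as_matrix();print(M.round(3))
d=snap('top','t1');d=snap('scene','s1')
```

```text
[459.6235881  -84.7635967  215.50521086] [-1.17879504  1.2567297  -1.25608404] [ 0.00522165 -0.03006803 -0.73416137] 0.7073750633709363 1.65
[[-0.064 -0.001  0.998]
 [-0.998 -0.    -0.064]
 [ 0.    -1.    -0.001]]
```

View pics/s1.png

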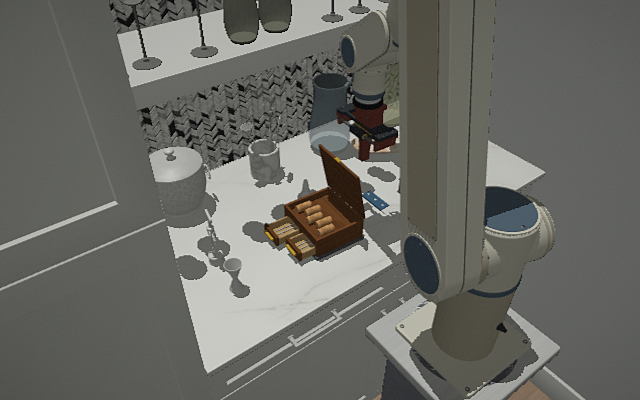

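View pics/t1.png

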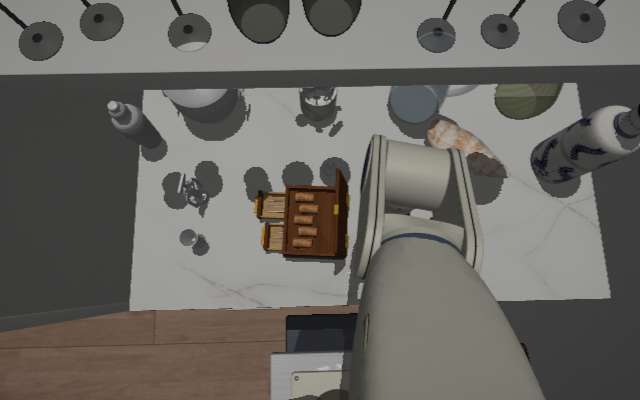

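The arm is behind (-y of) the raised lid. Before pushing I'll check the wrist's clearance to the shelf.

Run:
```python
from h import *
d=dict(np.load('pics/t1.npz'));P=cloud(d)
q=P[130:260,360:480].reshape(-1,3);q=q[q[:,2]>150];print(np.percentile(q,[0,1,50,99,100],axis=0).round(),q[q[:,0].argmax()])
q=P[0:85].reshape(-1,3);print(np.percentile(q[q[:,2]>400],[1,50,99],axis=0).round())
```

```text
[[ 325. -150.  364.]
 [ 341. -140.  458.]
 [ 414.  -70.  578.]
 [ 498.   -3.  672.]
 [ 514.   47. 1029.]] [514.15368043 -35.87569733 508.78186842]
[[ 622. -439.  450.]
 [ 663.   37.  497.]
 [ 738.  488.  585.]]
```

Emit:
servo_tool(moves="0 0.02 0 0 0 0; 0 0.04 0 0 0 0; 0 0.055 0 0 0 0; 0 0.06 0 0 0 0; 0 0.06 0 0 0 0")

```text
t: 2.38
ee_pos: [460.0, -24.8, 215.7]
orientation: [-1.178, 1.257, -1.257]
ft_force: [-0.5, 0.3, 0.9]
width: 0.6
```

Emit:
servo_tool(moves="0 0.008 -0.001 0 0 0; 0 0.015 -0.002 0 0 0; 0 0.023 -0.006 0 0 0; 0 0.031 -0.010 0 0 0; 0 0.04 -0.015 0 0 0; 0 0.049 -0.020 0 0 0; 0 0.058 -0.026 0 0 0; 0 0.058 -0.026 0 0 0")

```text
t: 3.38
ee_pos: [459.4, 34.0, 189.0]
orientation: [-1.179, 1.257, -1.255]
ft_force: [-0.4, -0.3, 0.2]
width: 0.4
```

Run:
```python
from h import *
d=snap('scene','s2')
cv2.imwrite('pics/s2c.png',cv2.resize(cv2.cvtColor(d['pixels'][80:290,210:440],cv2.COLOR_RGB2BGR),None,fx=2.6,fy=2.6,interpolation=cv2.INTER_CUBIC))
```

```text
(no output)
```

View pics/s2c.png

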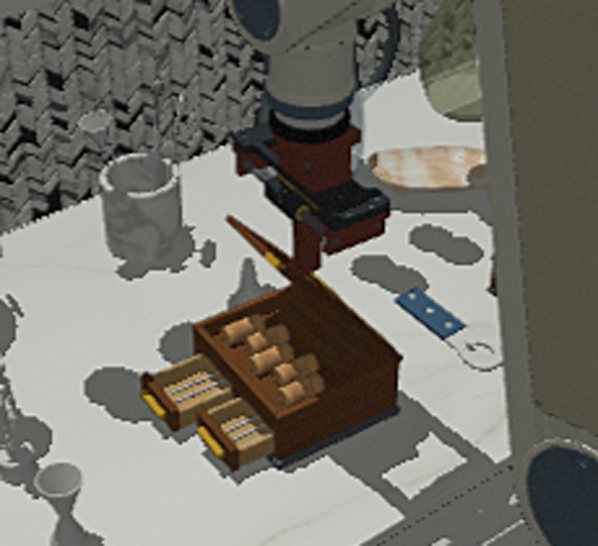

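The lid has followed the fingertip to about 45° and the caddy hasn't shifted. I'll carry on along the arc.

Emit:
servo_tool(moves="0 0.012 -0.01 0 0 0; 0 0.022 -0.022 0 0 0; 0 0.03 -0.035 0 0 0; 0 0.037 -0.048 0 0 0; 0 0.042 -0.06 0 0 0; 0 0.044 -0.07 0 0 0; 0 0.046 -0.078 0 0 0; 0 0.046 -0.082 0 0 0")

```text
t: 4.42
ee_pos: [459.8, 79.4, 107.2]
orientation: [-1.178, 1.257, -1.257]
ft_force: [-0.7, 0.1, 0.7]
width: 0.5
```

Emit:
servo_tool(moves="0 0 -0.002 0 0 0; 0 0 -0.004 0 0 0; 0 0 -0.006 0 0 0; 0 0 -0.006 0 0 0")

```text
t: 4.92
ee_pos: [460.1, 79.3, 101.7]
orientation: [-1.178, 1.257, -1.257]
ft_force: [0.7, 0.1, -0.2]
width: 0.4
```

Emit:
servo_tool(moves="0 0 -0.001 0 0 0; 0 0 -0.002 0 0 0; 0 0 -0.002 0 0 0")

```text
t: 5.3
ee_pos: [460.1, 79.4, 99.8]
orientation: [-1.178, 1.257, -1.257]
ft_force: [-0.2, -0.1, 2.5]
width: 0.5
```

Emit:
servo_tool(moves="0 0 -0.001 0 0 0; 0 0 -0.001 0 0 0")

```text
t: 5.55
ee_pos: [460.1, 79.4, 99.6]
orientation: [-1.177, 1.257, -1.257]
ft_force: [-4.1, -0.9, 14.0]
width: 0.6
```

14 N at the expected height means the lid is on its stop. I'll lift off and move to the near drawer.

Emit:
servo_tool(moves="0 0 0.03 0 0 0; -0.005 0.03 0.05 0 0 0; -0.012 0.08 0.05 0 0 0; -0.02 0.13 0.05 0 0 0; -0.025 0.143 0.03 0 0 0; -0.025 0.143 -0.01 0 0 0; -0.025 0.143 -0.04 0 0 0; -0.025 0.143 -0.04 0 0 0")

```text
t: 6.55
ee_pos: [433.4, 221.7, 56.9]
orientation: [-1.183, 1.259, -1.256]
ft_force: [0.4, -0.7, 0.4]
width: 0.0
```

Run:
```python
from h import *
d=snap('scene','s3');t=snap('top','t3')
print(ctrl.get_obs()['ee_pos'])
a=cv2.resize(d['pixels'][130:290,190:400],None,fx=2.4,fy=2.4,interpolation=cv2.INTER_CUBIC);b=cv2.resize(t['pixels'][150:280,160:420],None,fx=1.45,fy=1.45)
o=np.zeros((600,520,3),np.uint8);o[:384,:504]=a;o[390:390+b.shape[0],:b.shape[1]]=b
cv2.imwrite('pics/c3.png',o[...,::-1])
for n,d in(('top',t),('scene',d)):
    P=cloud(d);q=P[(P[...,0]>400)&(P[...,0]<540)&(P[...,1]>-20)&(P[...,1]<115)&(P[...,2]>60)&(P[...,2]<95)]
    if len(q)>10: 
        A=np.c_[q[:,:2],np.ones(len(q))];print(n,len(q),np.linalg.lstsq(A,q[:,2],rcond=None)[0],q[:,2].min(),q[:,2].max())
```

```text
[435.1233621  222.35554903  59.01416369]
top 3262 [1.81219878e-03 3.55819714e-04 7.96407861e+01] 72.85140881614211 87.29920845583104
scene 1685 [-9.74213852e-04 -9.11054159e-04  8.18506277e+01] 75.22624469949733 87.0888509092481
```

View pics/c3.png

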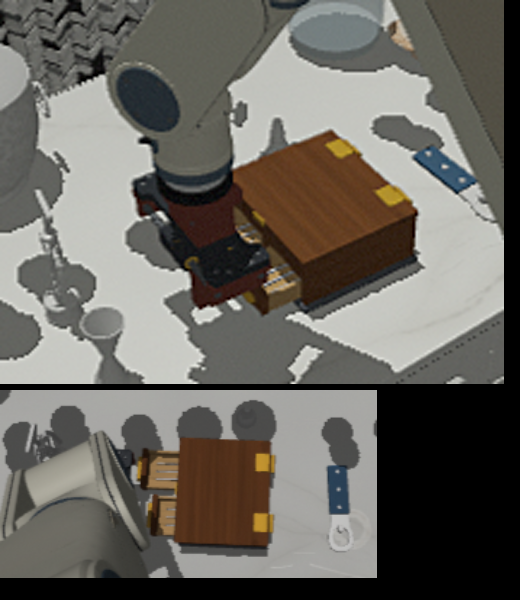

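The lid is flat, with a slope of about 0.001 rad. The fingers stand in front of the near drawer, so I'll lower and push.

Emit:
servo_tool(moves="0 0 -0.012 0 0 0; 0 -0.01 -0.021 0 0 0; 0 -0.025 -0.021 0 0 0; -0.002 -0.037 -0.021 0 0 0; -0.003 -0.047 -0.021 0 0 0; -0.003 -0.057 -0.021 0 0 0; -0.004 -0.066 -0.021 0 0 0; -0.005 -0.074 -0.021 0 0 0")

```text
t: 7.65
ee_pos: [430.5, 147.9, 37.9]
orientation: [-1.177, 1.256, -1.257]
ft_force: [1.0, -0.4, 0.9]
width: 0.6
```

Emit:
servo_tool(moves="0 -0.002 0 0 0 0; 0 -0.004 0 0 0 0; 0 -0.005 0 0 0 0; 0 -0.005 0 0 0 0")

```text
t: 8.15
ee_pos: [429.8, 143.3, 37.6]
orientation: [-1.178, 1.257, -1.257]
ft_force: [0.8, 0.8, 0.3]
width: 0.3
```

Emit:
servo_tool(moves="0 -0.001 0 0 0 0; 0 -0.002 0 0 0 0; 0 -0.002 0 0 0 0")

```text
t: 8.52
ee_pos: [429.7, 141.2, 37.6]
orientation: [-1.178, 1.257, -1.257]
ft_force: [-1.1, 0.3, 0.4]
width: 0.5
```

Emit:
servo_tool(moves="0 -0.001 0 0 0 0; 0 -0.001 0 0 0 0")

```text
t: 8.78
ee_pos: [429.7, 140.7, 37.6]
orientation: [-1.178, 1.258, -1.257]
ft_force: [-1.1, 6.0, -1.1]
width: 0.2
```

Emit:
servo_tool(moves="0 -0.001 0 0 0 0; 0 -0.001 0 0 0 0")

```text
t: 9.02
ee_pos: [429.8, 140.2, 37.6]
orientation: [-1.177, 1.258, -1.257]
ft_force: [-3.0, 10.6, 0.0]
width: 0.6
```

The near drawer met its stop with about 10 N. Next is the far drawer.

Emit:
servo_tool(moves="0 0.02 0 0 0 0; 0 0.05 0 0 0 0; 0 0.075 0 0 0 0; 0 0.079 0.01 0 0 0; 0.04 0.079 0.02 0 0 0; 0.085 0.079 0.02 0 0 0; 0.085 0.079 0 0 0 0; 0.085 0.079 0 0 0 0")

```text
t: 10.02
ee_pos: [512.7, 216.8, 36.1]
orientation: [-1.182, 1.26, -1.257]
ft_force: [0.2, 0.4, -0.7]
width: 0.6
```

Run:
```python
from h import *
d=snap('scene','s4');t=snap('top','t4')
print(ctrl.get_obs()['ee_pos'])
a=cv2.resize(d['pixels'][130:290,190:400],None,fx=2.4,fy=2.4,interpolation=cv2.INTER_CUBIC);b=cv2.resize(t['pixels'][150:280,160:420],None,fx=1.45,fy=1.45)
o=np.zeros((600,520,3),np.uint8);o[:384,:504]=a;o[390:390+b.shape[0],:b.shape[1]]=b
cv2.imwrite('pics/c4.png',o[...,::-1])
```

```text
[513.02752514 217.51181989  37.108744  ]
```

View pics/c4.png

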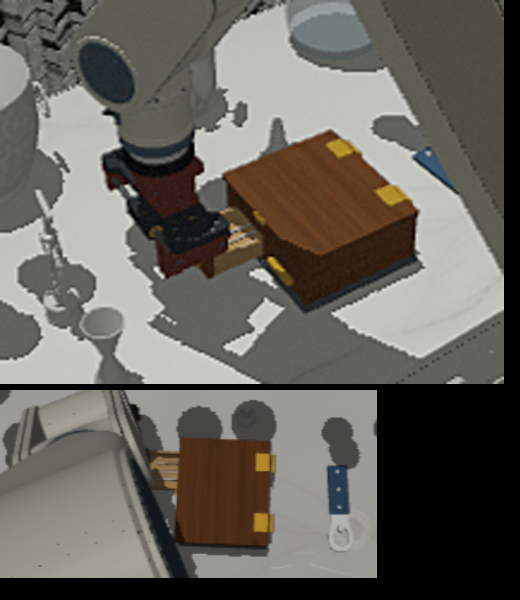

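The near drawer looks home and its pull stands at the front face. The fingers are in front of the far drawer, so I'll push that now.

Emit:
servo_tool(moves="0 -0.01 0 0 0 0; 0 -0.022 0 0 0 0; -0.001 -0.034 0 0 0 0; -0.002 -0.044 0 0 0 0; -0.003 -0.053 0 0 0 0; -0.004 -0.062 0 0 0 0; -0.004 -0.069 0 0 0 0; -0.005 -0.074 0 0 0 0")

```text
t: 11.12
ee_pos: [510.2, 144.0, 37.7]
orientation: [-1.177, 1.257, -1.257]
ft_force: [1.3, 0.8, 0.6]
width: 0.3
```

Emit:
servo_tool(moves="0 -0.002 0 0 0 0; 0 -0.004 0 0 0 0; 0 -0.006 0 0 0 0; 0 -0.006 0 0 0 0")

```text
t: 11.62
ee_pos: [509.7, 138.2, 37.5]
orientation: [-1.179, 1.257, -1.257]
ft_force: [0.1, -1.1, -0.1]
width: 0.5
```

Emit:
servo_tool(moves="0 -0.001 0 0 0 0; 0 -0.001 0 0 0 0")

```text
t: 11.88
ee_pos: [509.7, 137.3, 37.5]
orientation: [-1.178, 1.257, -1.257]
ft_force: [-0.3, 0.5, 0.3]
width: 0.2
```

Emit:
servo_tool(moves="0 -0.001 0 0 0 0; 0 -0.001 0 0 0 0")

```text
t: 12.12
ee_pos: [509.8, 136.2, 37.6]
orientation: [-1.178, 1.257, -1.257]
ft_force: [-0.7, 0.5, 0.3]
width: 0.5
```

Emit:
servo_tool(moves="0 -0.001 0 0 0 0; 0 -0.001 0 0 0 0")

```text
t: 12.38
ee_pos: [510.0, 135.3, 37.7]
orientation: [-1.178, 1.257, -1.257]
ft_force: [-0.1, 1.8, -1.4]
width: 0.4
```

Emit:
servo_tool(moves="0 -0.001 0 0 0 0; 0 -0.001 0 0 0 0")

```text
t: 12.62
ee_pos: [510.1, 135.0, 37.7]
orientation: [-1.177, 1.257, -1.257]
ft_force: [-1.1, 6.1, -1.1]
width: 0.6
```

Emit:
servo_tool(moves="0 -0.001 0 0 0 0; 0 -0.001 0 0 0 0")

```text
t: 12.88
ee_pos: [510.5, 134.3, 37.8]
orientation: [-1.176, 1.257, -1.257]
ft_force: [-0.9, 8.1, -2.6]
width: 0.2
```

Emit:
servo_tool(moves="-0.0 0.02 0 0 0 0; 0 0.05 0 0 0 0; 0 0.07 0.02 0 0 0; 0 0.07 0.07 0 0 0; -0.03 0.07 0.12 0 0 0; -0.08 0.07 0.17 0 0 0; -0.1 0.07 0.2 0 0 0; -0.1 0.07 0.2 0 0 0")

```text
t: 13.88
ee_pos: [410.1, 204.5, 240.3]
orientation: [-1.173, 1.253, -1.256]
ft_force: [-0.1, -0.2, -0.4]
width: 0.3
```

Run:
```python
from h import *
d=snap('scene','s5');t=snap('top','t5')
print(ctrl.get_obs()['ee_pos'],ctrl.get_obs()['ft_force'])
a=cv2.resize(d['pixels'][130:290,190:400],None,fx=2.4,fy=2.4,interpolation=cv2.INTER_CUBIC);b=cv2.resize(t['pixels'][150:280,160:420],None,fx=1.45,fy=1.45)
o=np.zeros((600,520,3),np.uint8);o[:384,:504]=a;o[390:390+b.shape[0],:b.shape[1]]=b
cv2.imwrite('pics/c5.png',o[...,::-1])
```

```text
[410.39984181 203.9002974  237.74870453] [ 0.38172014 -0.46766247  0.81038417]
```

View pics/c5.png

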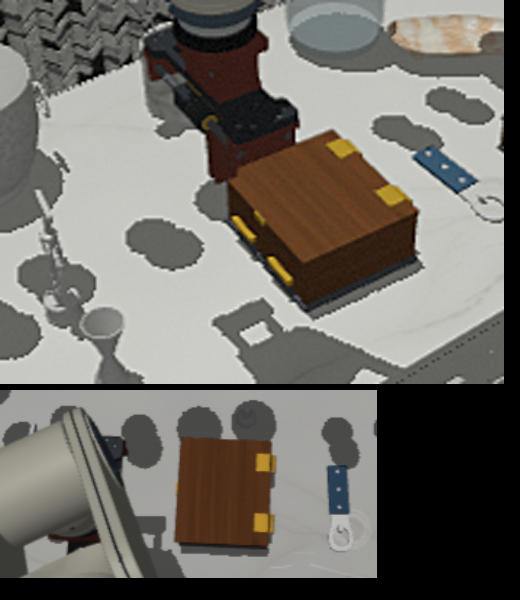

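Both drawers and the lid look shut. I'll put numbers on it before handing in.

Run:
```python
from h import *
d=snap('scene','s6');t=snap('top','t6')
P=cloud(d);T=cloud(t)
h=cv2.cvtColor(d['pixels'],cv2.COLOR_RGB2HSV)
m=(h[...,0]>17)&(h[...,0]<33)&(h[...,1]>150)&(h[...,2]>90)&(P[...,1]>100)&(P[...,1]<180)&(P[...,2]>15)&(P[...,2]<50)&(P[...,0]>380)&(P[...,0]<570)
n,l,s,c=cv2.connectedComponentsWithStats(m.astype(np.uint8))
for i in range(1,n):
    if s[i,4]>8: print('pull',s[i,4],np.median(P[l==i],0).round(1),np.percentile(P[l==i][:,1],[5,95]).round(1))
# caddy front wood points
for a,b in((395,415),(420,455),(470,480),(500,535),(545,555)):
    q=P[(P[...,0]>a)&(P[...,0]<b)&(P[...,1]>95)&(P[...,1]<150)&(P[...,2]>46)&(P[...,2]<70)];r=P[(P[...,0]>a)&(P[...,0]<b)&(P[...,1]>95)&(P[...,1]<150)&(P[...,2]>36)&(P[...,2]<42)];print(a,b,'body y',len(q),np.median(q[:,1]),'drawer face y',len(r),np.median(r[:,1]) if len(r) else '')
for nm,C in(('top',T),('scene',P)):
    q=C[(C[...,0]>330)&(C[...,0]<600)&(C[...,1]>-60)&(C[...,1]<140)&(C[...,2]>74)&(C[...,2]<90)]
    r=cv2.minAreaRect(q[:,:2].astype(np.float32));A=np.c_[q[:,:2],np.ones(len(q))];print(nm,'lid',r,np.linalg.lstsq(A,q[:,2],rcond=None)[0].round(4))
for nm,b in (('jig',(390,480,310,390)),('cork',(490,590,290,390)),('stop',(565,680,-60,110))):
    q=P[(P[...,0]>b[0])&(P[...,0]<b[1])&(P[...,1]>b[2])&(P[...,1]<b[3])&(P[...,2]>12)&(P[...,2]<180)]; print(nm,len(q),np.percentile(q,[2,50,98],axis=0).round().tolist())
```

```text
pull 43 [509.4 119.3  32.6] [115.2 123.6]
pull 50 [429.5 124.9  32.3] [119.8 129.5]
395 415 body y 22 122.38123594004344 drawer face y 7 121.90835090892267
420 455 body y 39 120.25517659383229 drawer face y 14 120.64550786999934
470 480 body y 10 117.22833712872705 drawer face y 4 116.44011593798535
500 535 body y 36 114.66696850328339 drawer face y 14 114.81637721845436
545 555 body y 8 112.02148163916297 drawer face y 4 113.21214518058844
top lid ((466.9202575683594, 41.03361511230469), (162.699951171875, 177.03782653808594), 86.11823272705078) [1.10000e-03 1.20000e-03 7.98366e+01]
scene lid ((467.4459533691406, 43.35810089111328), (163.9678192138672, 180.43896484375), 85.90644836425781) [ 3.30000e-03 -2.20000e-03  7.97731e+01]
jig 374 [[410.0, 323.0, 14.0], [429.0, 342.0, 70.0], [451.0, 360.0, 89.0]]
cork 403 [[512.0, 323.0, 14.0], [536.0, 343.0, 77.0], [560.0, 356.0, 166.0]]Traceback (most recent call last):
  File "<stdin>", line 16, in <module>
    return _quantile_unchecked(
        a, q, axis, out, overwrite_input, method, keepdims, weights)
    return _ureduce(a,
                    func=_quantile_ureduce_func,
    ...<5 lines>...
                    overwrite_input=overwrite_input,
                    method=method)
    r = func(a, **kwargs)
    result = _quantile(arr,
                       quantiles=q,
    ...<2 lines>...
                       out=out,
                       weights=wgt)
    slices_having_nans = np.isnan(arr[-1, ...])
                                  ~~~^^^^^^^^^
IndexError: index -1 is out of bounds for axis 0 with size 0
```

Run:
```python
from h import *
for n in('top0','t6'):
    C=cloud(dict(np.load(f'pics/{n}.npz')))
    for b in((565,680,-60,110),(380,560,-210,-120)):
        z0=12 if b[0]>500 else 5
        q=C[(C[...,0]>b[0])&(C[...,0]<b[1])&(C[...,1]>b[2])&(C[...,1]<b[3])&(C[...,2]>z0)&(C[...,2]<180)];print(n,len(q),np.percentile(q,[2,50,98],axis=0).round().tolist())
ctrl.close_job()
```

```text
top0 159 [[591.0, -13.0, 15.0], [602.0, 2.0, 29.0], [616.0, 19.0, 73.0]]
top0 538 [[389.0, -177.0, 5.0], [460.0, -159.0, 8.0], [517.0, -141.0, 11.0]]
t6 163 [[591.0, -15.0, 15.0], [602.0, 2.0, 29.0], [617.0, 19.0, 74.0]]
t6 543 [[388.0, -177.0, 5.0], [462.0, -159.0, 7.0], [517.0, -141.0, 12.0]]
the job is handed in; nothing more can be done
```

The caddy is closed and the job is handed in, about 14 s into the 72 s allowed. I pushed the lid down along its arc with the closed fingertips, then the near drawer, then the far drawer. Each push went on until the force rose against the stop: about 14 N for the lid, 11 N for the near drawer and 8 N for the far one.

The last checks before handing in showed:
- **Drawers:** both fronts flush with the caddy body to within about 1 mm.
- **Lid:** flat, with a slope of 0.004 rad or less and its top at about 80 mm.
- **Caddy:** within a few millimetres of where it stood. The top and scene views put its centre about 2 mm apart.
- **Bystanders:** jigger, corkscrew, stopper and opener unmoved, to within about 2 mm. The gripper hid the stopper in the final scene view and one check script stopped there, so I confirmed it and the opener from the top view.
- **Arm:** clear of everything, with the contact force near zero.

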